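# Click the last levelling foot onto a machine base in the indexing stand

### The job

A round machine base sits upside down in the blue indexing stand, and one of its four ball-ended studs still lacks its foot. Turn the base by its crank knob until the bare stud stands at the front of the stand, opposite its post and clear of the hold-down arm, and the stand's detent has clicked in. Then take the loose grey foot, press it straight down over that stud until it snaps and sits fully home, and finish still gripping the foot and pressing it down firmly: do not let go; leave the other things on the bench where they are.

Things in the scene. Friction and masses are not known exactly. Their poses are not given: they have to be found in the camera images.
- stand: Blue indexing stand, fixed; place and yaw vary. Origin: on the bench, under the turning axis; z up; -x is its front. Foot plate 230 mm across. Rear post (+x, 124 to 158 mm from the axis) carries the hold-down arm, 32 mm wide, 114 to 132 mm high, forward to the axis; clamp knob there, 38 mm across, top 152 mm. Grey machine base, 188 mm across, has 3 fitted feet (42 mm wide, tops 107 mm high).
- dial (a joint): Turning part, rad: angle from the stand's front (-x) to the bare stud, counter-clockwise from above. 0 = bare stud exactly at the front, 70 mm from the axis. Starts at 1.8 to 2.9; stops at -0.3 and 3.2. A spring roller clicks in at 0, 1.57 and 3.14, pulling in from about 0.07 rad either side. Passing in or out of a click takes about 7 N at the crank knob, turning between them about 1 N.
- stud_ball (a point): Centre of the 15 mm steel ball at the top of the bare stud, 84 mm above the bench, 70 mm from the turning axis. Neck below it 9 to 10 mm across; a lock nut lies below 65 mm.
- crank_knob (a point): Upright black crank knob that turns the base: a barrel 22 mm across, 107 to 151 mm above the bench (on a 12 mm pin), 115 mm from the turning axis. This point is on its own axis, 136 mm above the bench. It stands at angle dial - 1.96 rad from the stand's front, in the same sense: at the front or front right at the start, at the left when dial is 0. It does not spin on its pin.
- foot_center (a point): The loose foot, at its centre: grey ribbed cup with a black rubber sole, 42 mm across, 40 mm high, about 55 g, standing sole up, mouth down on the bench; z up. Its round side is straight: grip it above mid height, 4 to 12 mm above this point (below that the side is 1 mm slimmer).
- foot_socket (a point): Point on the loose foot's axis, 16.6 mm above its mouth: at the ball's centre when fully home (mouth then 67.4 mm up). Funnel mouth 26 mm wide, bore 17.4 mm. Sprung tongues meet the ball when this point is 13 mm above the ball's centre; resistance peaks near 11 N at 11 mm, is gone at 6 mm, then the foot pulls itself home and stops on the ball's top.
- hinged_tin: Bystander: flat hinged tin, 63 x 97 x 18 mm, loose; origin under its centre.
- adj_wrench: Bystander: adjustable wrench, 184 mm long, 12 mm high, loose; origin under its centre.
- marker: Bystander: marker pen, 135 mm long, 17 mm thick, loose; origin under its centre.
- box_nails: Bystander: small carton of nails, 45 x 70 x 36 mm, loose; origin under its centre.
- tape_elec: Bystander: roll of electrical tape, 58 mm across, 19 mm high, loose; origin under its centre.

How it is judged:
On the way, in this order (a step that is already met when the one before it is completed fails the run):
1. the bare stud stands at the front, the detent clicked in, the foot not yet on the stand (value of joint dial between -0.05 and 0.05 rad and contact force between foot and stand below 0.2 N and distance between foot_socket and stud_ball above 0.03 m), for 0.2 s.
2. the foot is snapped fully home on the bare stud, upright, at the front detent (distance between foot_socket and stud_ball below 0.0025 m and angle between foot_center's own z axis and vertical below 0.17 rad and value of joint dial between -0.05 and 0.05 rad), for 0.2 s.
At the end, for the whole second after the job is handed in: Foot snapped home on the bare stud (socket point within 2.5 mm of the ball's centre, upright within 10 degrees), dial in the front detent (0 within 0.05 rad), fingers still gripping the foot (over 2 N) and pressing it onto the stud with over 4 N (all of step 2 and contact force between the fingers and foot above 2 N and contact force between foot and stand above 4 N); the arm keeps its last pose, push and grip.
It fails at once if the hinged tin, wrench, marker, carton of nails or roll of tape is shifted by more than 3 cm (distance of any of hinged_tin, adj_wrench, marker, box_nails, tape_elec from where it was at the start of the episode above 0.03 m).
It also fails if it takes over 64 s, if anything falls off the work surface, if the arm or the gripper's body presses on something with over 40 N, if the wrist force passes 120 N, or if a joint passes its speed limit or range.

### The arm

A 6-joint arm with a two-finger parallel gripper is mounted at the origin on a cart in front of the work surface, level with it; the furniture and walls round the work are solid. World frame = base frame: x ahead of the robot, y to its left, z up, the work surface at z = 0. Lengths are in m, angles in rad, forces in N, time in s.
With the tool pointing down it reaches from about 0.25 to 0.775 m from the base axis. Payload 4 kg.
Tool frame: the origin (TCP) lies at the centre of the arm's flange, where the gripper is bolted on; the fingertips stand 199 mm ahead of it and the grasp point (between the pads) lies 180 mm ahead of it (robot.tcp_to_tips is the z of the fingertips in the tool frame, in m); z points along the fingers, y is the line along which they close (so a half turn about z gives the same grasp; the last joint's range is limited). The gripper opens to 94 mm and grips with 3 to 60 N. Pads are 16 mm wide; open, the fingers measure 119 mm over their backs; the gripper's body (75 mm by 177 mm) begins 78 mm behind the grasp point.
Start: joints at [1.245, 0.087, 1.371, -0, 1.684, -0.103], TCP at [0.122, 0.536, 0.405] pointing down, gripper open.
Joint ranges: [-3.1, 3.1], [-0.76, 2.03], [0.27, 2.55], [-1.08, 4.22], [0.17, 2.65], [-2.57, 2.57]. Speed limits (rad/s): [2.79, 2.79, 3.14, 3.14, 3.14, 3.14].

### API

Orientations are given as [roll, pitch, yaw] about the fixed x, y, z axes, in that order (R = Rz(yaw) Ry(pitch) Rx(roll)).
In Python, from bench import robot gives the robot as it stands.
- The arm moves only by the tool play_rows, never from a script. Its arguments are lists of equal length, an entry for each row: "translation": the shift along the tool's x, y, z scaled (see below), a list of three; "twist": the turn, a rotation vector about the tool's x, y, z scaled (see below), a list of three; "gripper": the opening, from -1 (shut) to 1 (fully open). A call has 1 to 8 rows; each row shifts and turns the commanded pose from where the row before left it, along the tool's axes as they then stand; what a row does not reach is not made up. The controller multiplies each number of a shift by 0.04 m and each number of a turn by 0.1 rad. A row lasts 1/10 s, in which the tool goes at most 50 mm and 8.59 degrees, less where a joint would pass 70% of its speed; a pose out of reach is approached as far as the arm can. A call with a number of a shift or a turn outside -1 to 1 is refused whole. A call with a gripper value outside its range is refused whole. The fingers move at their own pace and stop on an object; the grip force is fixed at half the most. Time passes only in rows, so rows that do not move let the fingers close. It gives the time, the measured TCP pose, the force, the opening and the grip force at its end, in the units of the state.
- robot.get_obs(): the state, without advancing time (a new reading comes with each control period).
- robot.snapshot(name): name is "side" or "top"; returns the picture (480x640x3 uint8, red, green, blue); there is no depth.
- robot.camera_model(name): a dict with "camera_matrix" (3x3 intrinsics, pixels), "rvec" (rotation vector, rad) and "tvec" (3), from world to camera coordinates, as OpenCV has them. Camera axes: x right, y down, z forward; pixel columns grow to the right and rows downward; lengths in m; the calibration is good to about 2 mm. A picture is of the moment at which its call begins. camera_model takes no time and is no camera call.
- robot.close_job(): hands the job in; it is judged then, once.
Trained networks look in the newest picture that a camera, given by its name, has taken for a name from the list of things; names that differ only in an ending like _2 or _b are one class to them, and where a whole thing is asked for, a point or a joint stands for the part that bears it (a point fixed in the world has none). Each returns a list of dicts, best first, with "score" (0 to 1); they miss things now and then, are a little off and sometimes report something else, mostly with a low value. They report only what shows in the picture. A call takes as long as a camera call.
- robot.recognise(name, camera): "centre" ([x, y, z] in m, in world coordinates, good to about 4 mm: the middle of the surface that is visible of it).
- robot.spot_point(name, camera): "centre" ([x, y, z] in m, in world coordinates, good to about 4 mm: a listed point, or the origin of a listed thing).
The state is a dict: "time": time; "joint_positions": joint angles; "qvel": joint speeds; "joint_torque": joint torques, N m; "tool_pos": TCP position; "ee_rot": TCP orientation; "wrist_force": force on the tool from outside, world axes, zero at the start; "wrist_torque": the same for the moment, N m; "width": finger opening in m; "finger_force": force on a finger pad.
Only numpy, scipy, OpenCV 4.12 (cv2) and the standard library are available. Lean on these libraries where they do the work, as an engineer would, in place of code of your own. Each camera call takes 0.05 s, during which the arm holds its last target. There are 200 camera calls.

## Working session

There is one attempt and no reset: what is moved stays moved. The work goes in short steps, Python scripts to look and compute and a tool call to move; the robot and the scene stay as the last step left them, time stands still between calls to the robot, and variables do not carry over. Pictures are saved under pics/ and viewed, at most 10 in all, crops included, and the job is handed in when it is done.

Besides the shell and the picture viewer there is one more tool, called after "Emit:" as name(argument=value, ...) on one line, values as JSON. play_rows: Moves the arm, as the interface text tells. Its arguments: {"type":"object","properties":{"translation":{"type":"array","items":{"type":"array","items":{"type":"number","minimum":-1,"maximum":1}}},"twist":{"type":"array","items":{"type":"array","items":{"type":"number","minimum":-1,"maximum":1}}},"gripper":{"type":"array","items":{"type":"number"}}},"required":["translation","twist","gripper"]}

```bash
mkdir -p pics; ls
cat > h.py <<'E'
from bench import robot
import numpy as np, cv2
from scipy.spatial.transform import Rotation as R
E
python3 - <<'E'
from h import *
for c in ("side","top"):
    cv2.imwrite(f"pics/{c}0.png",robot.snapshot(c)[:,:,::-1])
    for n in ("stand","stud_ball","crank_knob","foot_center","foot_socket","hinged_tin","adj_wrench","marker","box_nails","tape_elec"):
        r=robot.spot_point(n,c)
        print(c,n,[(np.round(d["centre"],3).tolist(),round(d["score"],2)) for d in r[:2]])
o=robot.get_obs();print(o)
for c in ("side","top"):
    m=robot.camera_model(c);Rm=cv2.Rodrigues(np.array(m["rvec"]))[0];print(c,-Rm.T@np.array(m["tvec"]).ravel(),m["camera_matrix"])
E
```

```text
pics
side stand [([0.546, 0.191, -0.004], 0.68)]
side stud_ball [([0.584, 0.136, 0.087], 0.75), ([0.388, 0.029, 0.002], 0.6)]
side crank_knob [([0.424, 0.168, 0.134], 0.64)]
side foot_center [([0.473, -0.078, 0.02], 0.55)]
side foot_socket [([0.471, -0.073, 0.017], 0.59), ([0.45, 0.414, 0.006], 0.56)]
side hinged_tin [([0.582, -0.22, -0.002], 0.83)]
side adj_wrench [([0.452, 0.411, 0.0], 0.63)]
side marker [([0.443, -0.229, 0.001], 0.96)]
side box_nails [([0.621, -0.063, -0.002], 0.69)]
side tape_elec [([0.384, 0.033, 0.002], 0.94)]
top stand []
top stud_ball [([0.586, 0.135, 0.092], 0.95)]
top crank_knob [([0.434, 0.167, 0.136], 0.81)]
top foot_center [([0.473, -0.08, 0.02], 0.65)]
top foot_socket [([0.474, -0.078, 0.02], 0.53), ([0.577, -0.218, 0.002], 0.37)]
top hinged_tin [([0.577, -0.218, 0.0], 0.97)]
top adj_wrench [([0.449, 0.415, 0.002], 0.81)]
top marker [([0.441, -0.229, -0.004], 0.72)]
top box_nails [([0.625, -0.067, 0.005], 0.59)]
top tape_elec [([0.381, 0.028, 0.005], 0.92)]
{'time': 1.1, 'joint_positions': array([ 1.24489824e+00,  8.71782137e-02,  1.37068322e+00,  1.870
[... 254 characters left out ...]
 7.19199213e-02,
        2.36304814e-02,  8.96729091e-06]), 'tool_pos': array([0.12152806, 0.53640123, 0.40472632]), 'ee_rot': array([ 3.14147614e+00, -6.62989253e-06,  2.91883093e+00]), 'wrist_force': array([ 0.76757659, -0.25147197,  0.56008094]), 'wrist_torque': array([ 0.0331822 ,  0.02538119, -0.04963786]), 'finger_force': 0.0, 'width': 0.09400793449420441}
side [ 0.17442756 -0.78321596  0.97436444] [[600.92920671   0.         320.56708751]
 [  0.         600.92920671 244.10135063]
 [  0.           0.           1.        ]]
top [0.11726267 0.18036627 1.28876558] [[557.89244284   0.         320.8710096 ]
 [  0.         557.89244284 236.82808268]
 [  0.           0.           1.        ]]
```

View pics/top0.png

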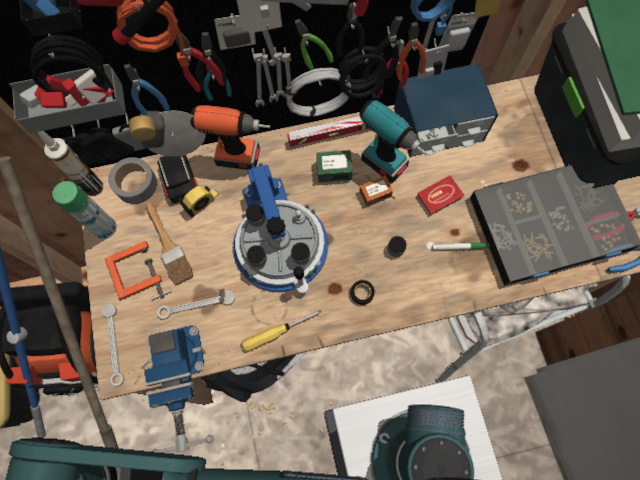

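View pics/side0.png

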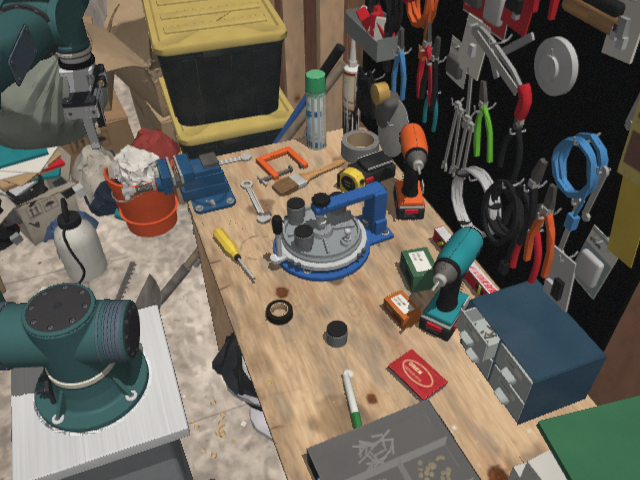

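Top view: stand centred near (280,245), its post near (263,185) at the back. Feet tops are at about (255,215), (257,256) and (300,253), the crank knob is near (300,275), and the loose foot is at (397,246). I'll refine the axis from an enlarged crop.

```bash
cat >> h.py <<'E'
def proj(c,P):
    m=robot.camera_model(c);return cv2.projectPoints(np.array(P,float).reshape(-1,1,3),np.array(m["rvec"]),np.array(m["tvec"]),np.array(m["camera_matrix"]),None)[0].reshape(-1,2)
def back(c,uv,z):
    m=robot.camera_model(c);Rm=cv2.Rodrigues(np.array(m["rvec"]))[0];C=-Rm.T@np.array(m["tvec"]).ravel()
    d=Rm.T@np.linalg.inv(m["camera_matrix"])@np.array([uv[0],uv[1],1.]);return C+d*(z-C[2])/d[2]
E
python3 - <<'E'
from h import *
im=cv2.imread("pics/top0.png");a=cv2.resize(im[160:310,220:420],(800,600),interpolation=cv2.INTER_CUBIC)
cv2.imwrite("pics/crop_t.png",a)
for n,P in dict(axis=(.546,.191,.05),stud=(.585,.135,.088),knob=(.430,.167,.136),foot=(.473,-.079,.02)).items():
    print(n,proj("top",P),proj("side",P))
for uv in ((255,213),(257,254),(300,252)): print(back("top",uv,.107))
for n in ("stand","stud_ball","crank_knob","foot_center"):
  for c in("top","side"):
    print(c,n,[(np.round(d["centre"],3).tolist(),round(d["score"],2)) for d in robot.recognise(n,c)[:2]])
E
```

```text
axis [[278.60712196 237.57698304]] [[321.54122184 231.41189887]]
stud [[297.58676337 211.43059989]] [[346.83056212 229.73628295]]
knob [[297.54946251 272.45627842]] [[274.82813121 221.77358911]]
foot [[396.64705402 244.99934086]] [[336.89718739 334.13760977]]
[0.5962551  0.23060556 0.107     ]
[0.49979293 0.2449487  0.107     ]
[0.48232376 0.15128498 0.107     ]
top stand [([0.537, 0.196, 0.05], 0.87)]
side stand [([0.551, 0.165, 0.049], 0.86)]
top stud_ball [([0.522, 0.192, 0.054], 0.83), ([0.381, 0.032, 0.021], 0.52)]
side stud_ball [([0.52, 0.157, 0.054], 0.74)]
top crank_knob [([0.523, 0.193, 0.05], 0.66)]
side crank_knob [([0.517, 0.159, 0.049], 0.75)]
top foot_center [([0.469, -0.075, 0.042], 0.63)]
side foot_center [([0.469, -0.09, 0.035], 0.88)]
```

View pics/crop_t.png

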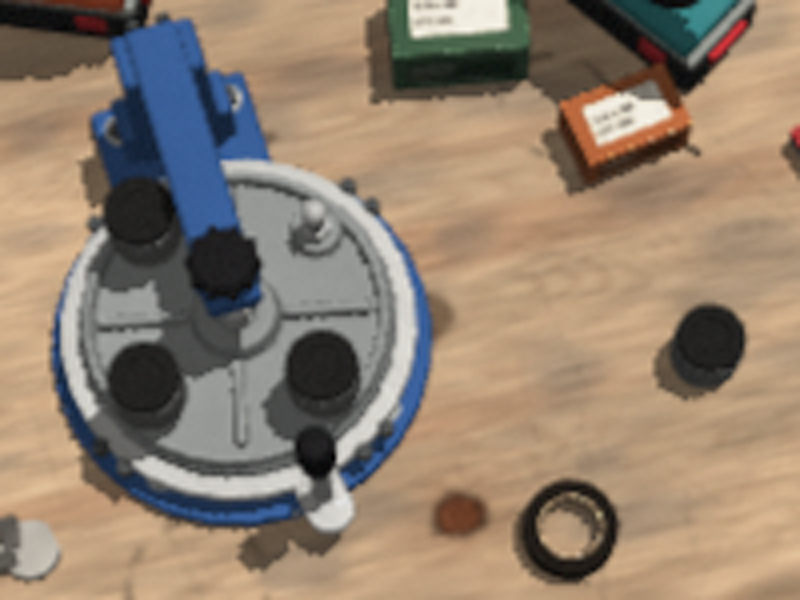

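Run:
```python
from h import *
b=lambda u,v,z:back("top",(220+(u+.5)/4-.5,160+(v+.5)/4-.5),z)
A,B,C=b(141,212,.107),b(145,377,.107),b(322,364,.107);S=b(313,210,.084);K=b(317,443,.151);cl=b(223,262,.152)
print(A,B,C,S,K,cl)
ax=(A+C)/2;print("axes",ax,(B+S)/2);ax=(ax[:2]+((B+S)/2)[:2])/2;
for P in(A,B,C,S,K,cl):print(np.linalg.norm(P[:2]-ax),np.degrees(np.arctan2(*(P[:2]-ax)[::-1])))
F=b(710,335,.04);print("foot",F)
# post: arm edges near the back
for uv in((152,30),(200,300),(208,32),(258,295)):print(b(*uv,.132))
```

```text
[0.59721588 0.23070694 0.107     ] [0.50065233 0.24731882 0.107     ] [0.48537119 0.15032352 0.107     ] [0.58472271 0.13457117 0.084     ] [0.42971432 0.16347379 0.151     ] [0.54017045 0.19110568 0.152     ]
axes [0.54129354 0.19051523 0.107     ] [0.54268752 0.190945   0.0955    ]
0.06817613655906099 35.900230049615466
0.07007944248135999 126.14822437479587
0.0695589040359862 -144.48631268849843
0.07056816574609785 -52.73195118464634
0.11553723889997758 -166.35476185760427
0.0018584204528912496 168.34096411852303
foot [ 0.47099412 -0.07708785  0.04      ]
[0.69497424 0.20215072 0.132     ]
[0.5288544  0.20806521 0.132     ]
[0.68630601 0.17125479 0.132     ]
[0.52433684 0.17652009 0.132     ]
```

Run:
```python
from h import *
im=cv2.imread("pics/top0.png");hsv=cv2.cvtColor(im,cv2.COLOR_BGR2HSV).astype(int)
ax=np.array([.542,.191])
pts=[]
for r in np.arange(.03,.11,.005):
    ys=np.arange(-.05,.05,.0005);L=[]
    P=np.array([[ax[0]+r,ax[1]+y,.132] for y in ys]);uv=proj("top",P)
    bl=np.array([ (100<hsv[int(round(v)),int(round(u)),0]<125) and hsv[int(round(v)),int(round(u)),1]>120 for u,v in uv])
    if bl.any(): i=ys[bl];pts.append((r,i.min(),i.max()))
pts=np.array(pts);print(np.round(pts,4));m=(pts[:,1]+pts[:,2])/2
print(np.polyfit(pts[:,0],m,1))
for n,uv in dict(nose=(262,125),rear=(197,112),batt=(258,163),battL=(215,160)).items():
    print(n,[np.round(back("top",uv,z)[:2],3).tolist() for z in(0,.1,.2)])
for n,uv in dict(rear=(408,128),tip=(423,180),batt=(400,215)).items():
    print(n,[np.round(back("side",uv,z)[:2],3).tolist() for z in(0,.1,.2)])
```

```text
[[ 0.03   -0.0115  0.0195]
 [ 0.035  -0.0125  0.0185]
 [ 0.04   -0.0115  0.02  ]
 [ 0.045  -0.01    0.021 ]
 [ 0.05   -0.011   0.02  ]
 [ 0.055  -0.01    0.019 ]
 [ 0.06   -0.036   0.0205]
 [ 0.065  -0.035   0.0485]
 [ 0.07   -0.036   0.0495]
 [ 0.075  -0.035   0.0495]
 [ 0.08   -0.034   0.0495]
 [ 0.085  -0.0345  0.0495]
 [ 0.09   -0.0345  0.0495]
 [ 0.095  -0.0345  0.041 ]
 [ 0.1    -0.033   0.0495]
 [ 0.105  -0.0345  0.0495]]
[0.06176471 0.00086213]
nose [[0.877, 0.17], [0.818, 0.171], [0.759, 0.172]]
rear [[0.956, 0.329], [0.89, 0.318], [0.825, 0.306]]
batt [[0.772, 0.201], [0.721, 0.2], [0.67, 0.198]]
battL [[0.806, 0.307], [0.753, 0.297], [0.699, 0.287]]
rear [[0.978, 0.582], [0.896, 0.442], [0.813, 0.302]]
tip [[0.895, 0.335], [0.821, 0.22], [0.747, 0.106]]
batt [[0.772, 0.227], [0.71, 0.124], [0.649, 0.02]]
```

```bash
cat >> h.py <<'E'
def plan(wps,start=None):
    """wps: (x,y,z,yaw_deg,rows); rows printed in tool units; commanded pose chained with rounding"""
    o=robot.get_obs()
    if start is None:
        p=np.array(o["tool_pos"]);q=R.from_euler("xyz",o["ee_rot"])
    else: p=np.array(start[:3]);q=R.from_euler("xyz",[np.pi,0,np.radians(start[3])])
    out=[]
    for x,y,z,yaw,n in wps:
        for k in range(n,0,-1):
            qt=R.from_euler("xyz",[np.pi,0,np.radians(yaw)])
            t=np.round(q.inv().apply((np.array([x,y,z])-p)/k)/.04,2)
            w=np.round((q.inv()*qt).as_rotvec()/k/.1,2)
            p=p+q.apply(t*.04);q=q*R.from_rotvec(w*.1);out.append((t.tolist(),w.tolist()))
    for i in range(0,len(out),8):
        print("T",[a for a,_ in out[i:i+8]]);print("W",[b for _,b in out[i:i+8]])
E
python3 - <<'E'
from h import *
plan([(.430,.1636,.375,-166.3,14),(.430,.1636,.316,-166.3,2)])
E
```

```text
T [[-0.68, -0.53, 0.05], [-0.67, -0.55, 0.05], [-0.65, -0.57, 0.05], [-0.63, -0.59, 0.05], [-0.61, -0.61, 0.05], [-0.59, -0.63, 0.05], [-0.57, -0.65, 0.06], [-0.54, -0.67, 0.05]]
W [[0.0, 0.0, -0.33], [0.0, 0.0, -0.33], [0.0, 0.0, -0.33], [0.0, 0.0, -0.33], [0.0, 0.0, -0.33], [0.0, 0.0, -0.33], [0.0, 0.0, -0.33], [0.0, 0.0, -0.33]]
T [[-0.52, -0.69, 0.06], [-0.5, -0.71, 0.05], [-0.48, -0.72, 0.06], [-0.45, -0.74, 0.05], [-0.43, -0.75, 0.06], [-0.4, -0.76, 0.05], [0.0, -0.0, 0.74], [0.0, -0.0, 0.74]]
W [[0.0, 0.0, -0.33], [0.0, 0.0, -0.33], [0.0, 0.0, -0.33], [0.0, 0.0, -0.33], [0.0, 0.0, -0.33], [0.0, 0.0, -0.33], [0.0, 0.0, 0.0], [0.0, 0.0, 0.0]]
```

Emit:
play_rows(translation=[[-0.68,-0.53,0.05],[-0.67,-0.55,0.05],[-0.65,-0.57,0.05],[-0.63,-0.59,0.05],[-0.61,-0.61,0.05],[-0.59,-0.63,0.05],[-0.57,-0.65,0.06],[-0.54,-0.67,0.05]], twist=[[0,0,-0.33],[0,0,-0.33],[0,0,-0.33],[0,0,-0.33],[0,0,-0.33],[0,0,-0.33],[0,0,-0.33],[0,0,-0.33]], gripper=[1,1,1,1,1,1,1,1])

```text
time: 2.3
tool_pos: [0.2985, 0.3225, 0.3884]
ee_rot: [3.141, 0.001, -3.099]
wrist_force: [0.1, 0.4, -0.0]
width: 0.0939
finger_force: 0.0
```

Emit:
play_rows(translation=[[-0.52,-0.69,0.06],[-0.5,-0.71,0.05],[-0.48,-0.72,0.06],[-0.45,-0.74,0.05],[-0.43,-0.75,0.06],[-0.4,-0.76,0.05],[0,0,0],[0,0,0]], twist=[[0,0,-0.33],[0,0,-0.33],[0,0,-0.33],[0,0,-0.33],[0,0,-0.33],[0,0,-0.33],[0,0,0],[0,0,0]], gripper=[1,1,1,1,1,1,1,1])

```text
time: 3.1
tool_pos: [0.4302, 0.1634, 0.375]
ee_rot: [3.141, -0.0, -2.904]
wrist_force: [-0.2, 0.6, -0.4]
width: 0.0941
finger_force: 0.0
```

Run:
```python
from h import *
o=robot.get_obs();print(o["time"],o["tool_pos"],np.degrees(o["ee_rot"]),o["joint_positions"])
plan([(.430,.1636,.316,-166.3,3)])
```

```text
3.1 [0.43019587 0.16335167 0.37499871] [ 1.79961052e+02 -2.73320896e-02 -1.66413747e+02] [ 2.39360352e-01 -1.06923710e-01  1.62178776e+00  6.81924310e-04
  1.62720411e+00 -1.56852238e+00]
T [[0.0, 0.0, 0.49], [0.0, 0.0, 0.49], [0.0, 0.01, 0.49]]
W [[0.0, -0.0, -0.01], [0.0, -0.0, -0.0], [0.01, -0.0, -0.01]]
```

Emit:
play_rows(translation=[[0,0,0.49],[0,0,0.49],[0,0,0.49],[0,0,0],[0,0,0],[0,0,0],[0,0,0],[0,0,0]], twist=[[0,0,0],[0,0,0],[0,0,0],[0,0,0],[0,0,0],[0,0,0],[0,0,0],[0,0,0]], gripper=[1,1,1,-1,-1,-1,-1,-1])

```text
time: 3.9
tool_pos: [0.4302, 0.1639, 0.3174]
ee_rot: [3.141, 0.002, -2.902]
wrist_force: [0.1, -0.1, 0.9]
width: 0.0573
finger_force: 0.0
```

Run:
```python
from h import *
o=robot.get_obs();p=o["tool_pos"];print(o["time"],p,o["width"],o["finger_force"],o["wrist_force"],np.degrees(o["ee_rot"][2]))
cv2.imwrite("pics/s1.png",robot.snapshot("side")[120:330,180:460,::-1].repeat(2,0).repeat(2,1))
ax=np.array([.542,.191]);a0=-166.2
def arc(frm,to,n,y0):
    return [(ax[0]+.115*np.cos(np.radians(a)),ax[1]+.115*np.sin(np.radians(a)),.316,y0+(a-frm),1) for a in np.linspace(frm,to,n+1)[1:]]
plan(arc(a0,a0-121.7,28,-166.3),start=(.430,.1636,.316,-166.3))
```

```text
3.9 [0.43020521 0.16390013 0.31735481] 0.05730450976797013 0.0 [ 0.1307943  -0.11372106  0.94109723] -166.28889694772144
T [[-0.02, 0.22, 0.0], [-0.0, 0.21, 0.0], [-0.01, 0.22, 0.0], [-0.01, 0.22, 0.0], [-0.01, 0.22, 0.0], [-0.01, 0.21, 0.0], [-0.0, 0.22, 0.0], [-0.01, 0.22, 0.0]]
W [[0.0, -0.0, 0.76], [-0.0, -0.0, 0.76], [-0.0, -0.0, 0.76], [-0.0, -0.0, 0.75], [-0.0, -0.0, 0.76], [-0.0, -0.0, 0.76], [-0.0, -0.0, 0.76], [-0.0, -0.0, 0.76]]
T [[-0.01, 0.22, 0.0], [-0.01, 0.22, 0.0], [-0.0, 0.21, 0.0], [-0.01, 0.22, 0.0], [-0.01, 0.22, 0.0], [-0.01, 0.22, 0.0], [-0.01, 0.22, 0.0], [-0.0, 0.21, 0.0]]
W [[-0.0, -0.0, 0.76], [-0.0, -0.0, 0.76], [-0.0, -0.0, 0.75], [-0.0, -0.0, 0.76], [-0.0, -0.0, 0.76], [-0.0, -0.0, 0.76], [-0.0, -0.0, 0.76], [-0.0, -0.0, 0.76]]
T [[-0.01, 0.22, 0.0], [-0.01, 0.22, 0.0], [-0.01, 0.22, 0.0], [-0.01, 0.21, 0.0], [-0.0, 0.22, 0.0], [-0.01, 0.22, -0.0], [-0.01, 0.22, -0.0], [-0.01, 0.22, -0.0]]
W [[-0.0, -0.0, 0.76], [-0.0, -0.0, 0.75], [-0.0, -0.0, 0.76], [-0.0, -0.0, 0.76], [-0.0, -0.0, 0.76], [-0.0, -0.0, 0.76], [-0.0, -0.0, 0.76], [-0.0, -0.0, 0.76]]
T [[-0.0, 0.21, -0.0], [-0.01, 0.22, -0.0], [-0.01, 0.22, -0.0], [-0.01, 0.22, -0.0]]
W [[-0.0, -0.0, 0.75], [-0.0, -0.0, 0.76], [-0.0, -0.0, 0.76], [-0.0, -0.0, 0.76]]
```

View pics/s1.png

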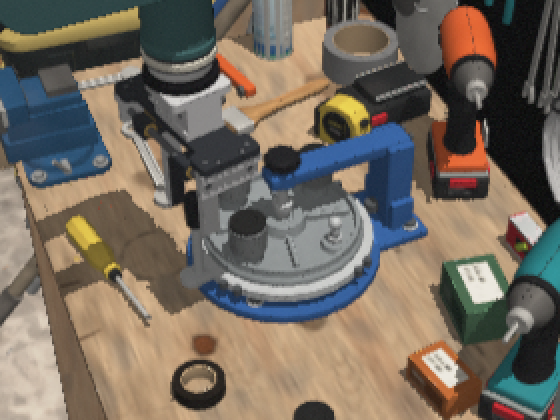

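The near finger (crop ~(200,265)) stands over the crank, and the fingers are still closing (57 mm). I'll finish closing.

Emit:
play_rows(translation=[[0,0,0],[0,0,0],[0,0,0],[0,0,0],[0,0,0],[0,0,0],[0,0,0],[0,0,0]], twist=[[0,0,0],[0,0,0],[0,0,0],[0,0,0],[0,0,0],[0,0,0],[0,0,0],[0,0,0]], gripper=[-1,-1,-1,-1,-1,-1,-1,-1])

```text
time: 4.75
tool_pos: [0.4299, 0.1639, 0.3162]
ee_rot: [3.141, -0.0, -2.902]
wrist_force: [-0.8, 0.5, 1.1]
width: 0.0213
finger_force: 30.0
```

Emit:
play_rows(translation=[[-0.02,0.22,0],[0,0.21,0],[-0.01,0.22,0],[-0.01,0.22,0],[-0.01,0.22,0],[-0.01,0.21,0],[0,0.22,0],[-0.01,0.22,0]], twist=[[0,0,0.76],[0,0,0.76],[0,0,0.76],[0,0,0.75],[0,0,0.76],[0,0,0.76],[0,0,0.76],[0,0,0.76]], gripper=[-1,-1,-1,-1,-1,-1,-1,-1])

```text
time: 5.55
tool_pos: [0.4338, 0.2315, 0.3161]
ee_rot: [-3.136, -0.002, 2.77]
wrist_force: [-8.8, -14.8, 7.4]
width: 0.0216
finger_force: 30.0
```

Emit:
play_rows(translation=[[-0.01,0.22,0],[-0.01,0.22,0],[0,0.21,0],[-0.01,0.22,0],[-0.01,0.22,0],[-0.01,0.22,0],[-0.01,0.22,0],[0,0.21,0]], twist=[[0,0,0.76],[0,0,0.76],[0,0,0.75],[0,0,0.76],[0,0,0.76],[0,0,0.76],[0,0,0.76],[0,0,0.76]], gripper=[-1,-1,-1,-1,-1,-1,-1,-1])

```text
time: 6.35
tool_pos: [0.4758, 0.2873, 0.3161]
ee_rot: [-3.138, -0.005, 2.164]
wrist_force: [-6.9, 3.5, 3.8]
width: 0.0215
finger_force: 30.0
```

Emit:
play_rows(translation=[[-0.01,0.22,0],[-0.01,0.22,0],[-0.01,0.22,0],[-0.01,0.21,0],[0,0.22,0],[-0.01,0.22,0],[-0.01,0.22,0],[-0.01,0.22,0]], twist=[[0,0,0.76],[0,0,0.75],[0,0,0.76],[0,0,0.76],[0,0,0.76],[0,0,0.76],[0,0,0.76],[0,0,0.76]], gripper=[-1,-1,-1,-1,-1,-1,-1,-1])

```text
time: 7.15
tool_pos: [0.5421, 0.3092, 0.3163]
ee_rot: [-3.138, -0.008, 1.559]
wrist_force: [-4.0, 11.2, 0.0]
width: 0.0214
finger_force: 30.0
```

Emit:
play_rows(translation=[[0,0.21,0],[-0.01,0.22,0],[-0.01,0.22,0],[-0.01,0.22,0],[0,0,0],[0,0,0]], twist=[[0,0,0.75],[0,0,0.76],[0,0,0.76],[0,0,0.76],[0,0,0],[0,0,0]], gripper=[-1,-1,-1,-1,-1,-1])

```text
time: 7.75
tool_pos: [0.5785, 0.3035, 0.3162]
ee_rot: [3.139, -0.01, 1.259]
wrist_force: [6.3, 10.0, -4.2]
width: 0.0214
finger_force: 30.0
```

Run:
```python
from h import *
cv2.imwrite("pics/s2.png",cv2.resize(robot.snapshot("side")[130:310,230:450,::-1],(733,600),interpolation=cv2.INTER_CUBIC))
cv2.imwrite("pics/t2.png",robot.snapshot("top")[:,:,::-1])
for c in("side","top"):
    print(c,[(np.round(d["centre"],3).tolist(),round(d["score"],2)) for d in robot.spot_point("stud_ball",c)[:2]])
```

```text
side [([0.474, 0.188, 0.084], 0.57)]
top [([0.381, 0.03, 0.004], 0.2), ([0.45, 0.413, 0.0], 0.19)]
```

View pics/s2.png

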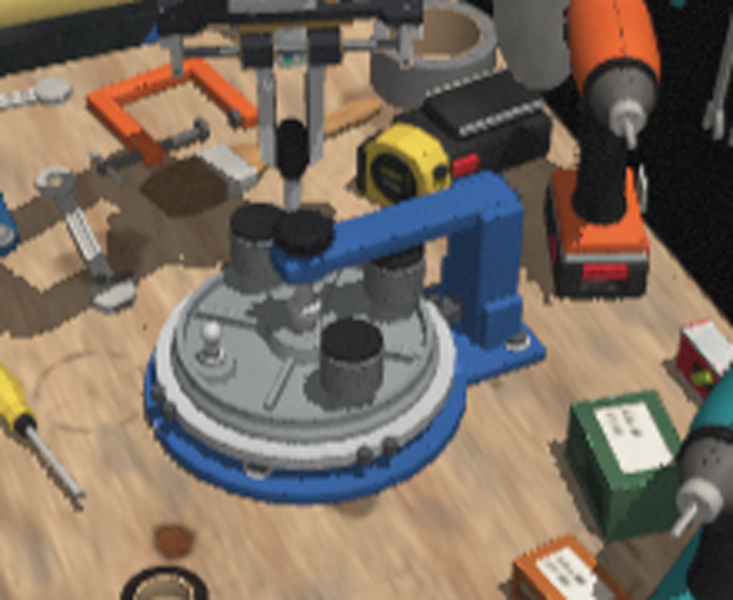

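Stud ball at crop (212,330), at the stand's front; the tool feels about 3 N clockwise, so the detent seems to be drawing it in. I'll release, lift and look.

Emit:
play_rows(translation=[[0,0,0],[0,0,0],[0,0,0],[0,0,0],[0,0,0],[0,0,0],[0,0,-0.9],[0,0,-0.9]], twist=[[0,0,0],[0,0,0],[0,0,0],[0,0,0],[0,0,0],[0,0,0],[0,0,0],[0,0,0]], gripper=[0.4,0.4,0.4,0.4,0.4,0.4,0.4,0.4])

```text
time: 8.75
tool_pos: [0.5772, 0.3003, 0.3871]
ee_rot: [-3.138, 0.003, 1.257]
wrist_force: [0.5, 0.7, -0.3]
width: 0.0656
finger_force: 0.0
```

Run:
```python
from h import *
s=robot.snapshot("side")[:,:,::-1].copy()
a=cv2.imread("pics/s2.png");b=cv2.resize(s[130:310,230:450],(733,600),interpolation=cv2.INTER_CUBIC)
# local shift of ball patch
t=a[300:380,180:245];r=cv2.matchTemplate(b[280:400,150:275],t,cv2.TM_CCOEFF_NORMED);print("shift",np.array(cv2.minMaxLoc(r)[3])-[30,20],r.max())
print([(np.round(d["centre"],3).tolist(),round(d["score"],2)) for d in robot.spot_point("stud_ball","side")[:2]])
print([(np.round(d["centre"],3).tolist(),round(d["score"],2)) for d in robot.spot_point("crank_knob","side")[:2]])
print(back("side",(230+212.5/3.333-.5,130+330.5/3.333-.5),.084))
cv2.imwrite("pics/s3.png",b)
print(robot.get_obs()["width"],robot.get_obs()["tool_pos"])
plan([(.50,.05,.40,90,8),(.471,-.078,.30,90,8)])
```

```text
shift [ 0 -1] 0.9478539
[([0.474, 0.19, 0.087], 0.74)]
[([0.58, 0.306, 0.136], 0.91), ([0.476, 0.188, 0.087], 0.39)]
[0.47685397 0.18772967 0.084     ]
0.06551300972550453 [0.57763336 0.30055793 0.39259379]
T [[-0.82, 0.01, -0.03], [-0.82, -0.02, -0.03], [-0.82, -0.05, -0.03], [-0.81, -0.08, -0.02], [-0.81, -0.12, -0.02], [-0.81, -0.15, -0.03], [-0.8, -0.18, -0.02], [-0.79, -0.21, -0.02]]
W [[0.01, -0.01, -0.39], [0.01, -0.0, -0.39], [0.01, -0.01, -0.39], [0.01, -0.0, -0.39], [0.01, -0.01, -0.4], [0.01, -0.0, -0.39], [0.0, -0.01, -0.4], [0.01, -0.0, -0.39]]
T [[-0.4, -0.09, 0.31], [-0.4, -0.09, 0.31], [-0.4, -0.09, 0.31], [-0.4, -0.09, 0.31], [-0.4, -0.09, 0.31], [-0.4, -0.09, 0.31], [-0.4, -0.09, 0.32], [-0.4, -0.1, 0.31]]
W [[-0.0, -0.0, -0.0], [-0.0, -0.0, -0.0], [-0.0, -0.0, -0.0], [-0.0, -0.0, -0.0], [-0.0, -0.0, -0.0], [-0.0, -0.0, -0.0], [-0.0, -0.0, -0.0], [-0.0, -0.0, -0.0]]
```

View pics/s3.png

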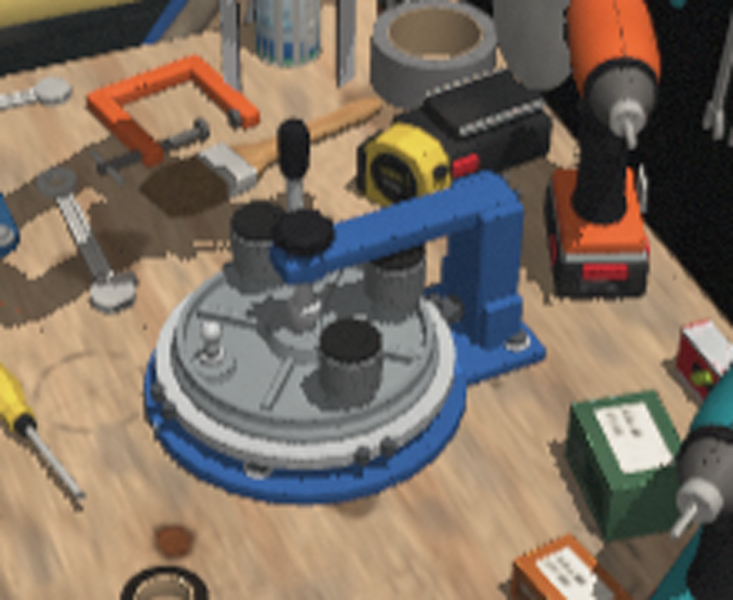

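Ball at crop (212,330) moved under 0.4 px on release, which fits a settled detent. Next the arm goes to the foot, clearing the top view to verify the angle.

Emit:
play_rows(translation=[[-0.82,0.01,-0.03],[-0.82,-0.02,-0.03],[-0.82,-0.05,-0.03],[-0.81,-0.08,-0.02],[-0.81,-0.12,-0.02],[-0.81,-0.15,-0.03],[-0.8,-0.18,-0.02],[-0.79,-0.21,-0.02]], twist=[[0,0,-0.39],[0,0,-0.39],[0,0,-0.39],[0,0,-0.39],[0,0,-0.4],[0,0,-0.39],[0,0,-0.4],[0,0,-0.39]], gripper=[0.5,0.5,0.5,0.5,0.5,0.5,0.5,0.5])

```text
time: 9.7
tool_pos: [0.4991, 0.0488, 0.3945]
ee_rot: [-3.139, 0.0, 1.573]
wrist_force: [-0.6, -0.3, 0.4]
width: 0.0702
finger_force: 0.0
```

Emit:
play_rows(translation=[[-0.4,-0.09,0.31],[-0.4,-0.09,0.31],[-0.4,-0.09,0.31],[-0.4,-0.09,0.31],[-0.4,-0.09,0.31],[-0.4,-0.09,0.31],[-0.4,-0.09,0.32],[-0.4,-0.1,0.31]], twist=[[0,0,0],[0,0,0],[0,0,0],[0,0,0],[0,0,0],[0,0,0],[0,0,0],[0,0,0]], gripper=[0.5,0.5,0.5,0.5,0.5,0.5,0.5,0.5])

```text
time: 10.5
tool_pos: [0.4699, -0.0785, 0.2945]
ee_rot: [-3.139, -0.001, 1.571]
wrist_force: [-0.1, -0.2, -0.4]
width: 0.0708
finger_force: 0.0
```

Run:
```python
from h import *
t=robot.snapshot("top")[:,:,::-1].copy();s=robot.snapshot("side")[:,:,::-1].copy()
cv2.imwrite("pics/t4f.png",t);cv2.imwrite("pics/s4f.png",s)
cv2.imwrite("pics/t4.png",cv2.resize(t[160:310,220:420],(800,600),interpolation=cv2.INTER_CUBIC))
for n in("stud_ball","crank_knob","foot_center"):
  for c in("side","top"):print(n,c,[(np.round(d["centre"],3).tolist(),round(d["score"],2)) for d in robot.spot_point(n,c)[:2]])
o=robot.get_obs();print(o["tool_pos"],o["ee_rot"],o["width"])
```

```text
stud_ball side [([0.474, 0.189, 0.089], 0.86), ([0.618, -0.067, -0.002], 0.68)]
stud_ball top [([0.474, 0.186, 0.09], 0.9)]
crank_knob side []
crank_knob top [([0.578, 0.306, 0.137], 0.89), ([0.475, -0.079, 0.021], 0.22)]
foot_center side [([0.471, -0.075, 0.017], 0.7)]
foot_center top [([0.472, -0.077, 0.018], 0.51), ([0.449, 0.413, 0.0], 0.35)]
[ 0.47104519 -0.07743021  0.29732784] [3.14029809e+00 4.12859142e-05 1.57178406e+00] 0.06997147145653873
```

View pics/t4.png

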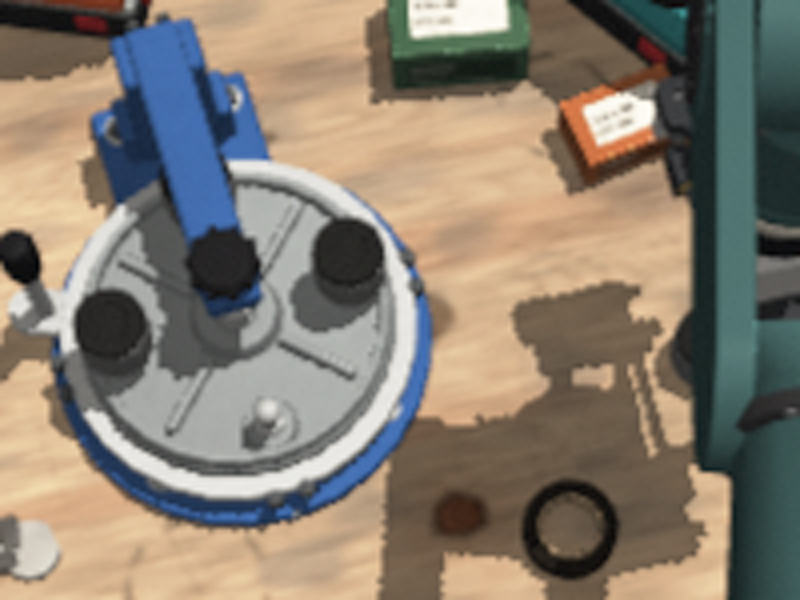

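Bare stud ball at crop (268,410), feet at (110,325) and (348,250), crank knob at (18,255), flange bolts at (112,133) and (235,95).

Run:
```python
from h import *
b=lambda u,v,z:back("top",(220+(u+.5)/4-.5,160+(v+.5)/4-.5),z)
S=b(268,410,.084);L=b(111,318,.107);Rr=b(348,246,.107);K=b(17,252,.151)
ang=lambda v:np.degrees(np.arctan2(v[1],v[0]))
print("S",S,"L",L,"R",Rr,"K",K); d=L-Rr;print("feet line ang-90 -> front", ang(d)+90, (L+Rr)/2)
b1,b2=b(112,131,.01),b(235,95,.01);print("bolts",b1,b2,ang(b1-b2)-90,(b1+b2)/2)
e=lambda p,q:ang(b(*p,.132)-b(*q,.132))
print("arm edges",e((145,85),(197,285)),e((195,70),(238,225)))
print("plate", ang(b(95,120,.01)-b(125,195,.01)),ang(b(242,75,.01)-b(270,155,.01)),ang(b(97,118,.01)-b(244,74,.01))-90)
ax=np.array([.542,.192]);m=((b1+b2)/2)[:2]-ax;print("to bolts mid",ang(m))
```

```text
S [0.47316242 0.18510538 0.084     ] L [0.53883724 0.25918963 0.107     ] R [0.54998444 0.12092391 0.107     ] K [0.57210144 0.29890524 0.151     ]
feet line ang-90 -> front 184.60930738586674 [0.54441084 0.19005677 0.107     ]
bolts [0.69376337 0.24205035 0.01      ] [0.69990836 0.16259055 0.01      ] 4.422140436982048 [0.69683587 0.20232045 0.01      ]
arm edges 2.17367512700558 2.607070330352877
plate 9.201399884843054 5.72230224482147 4.848718179509277
to bolts mid 3.8133591378681944
```

Emit:
play_rows(translation=[[0,0,0.74],[0,0,0.74],[0,0,0.7],[0,0,0],[0,0,0],[0,0,0],[0,0,0],[0,0,0]], twist=[[0,0,0],[0,0,0],[0,0,0],[0,0,0],[0,0,0],[0,0,0],[0,0,0],[0,0,0]], gripper=[0.5,0.5,0.5,0.5,-1,-1,-1,-1])

```text
time: 11.7
tool_pos: [0.4713, -0.0781, 0.211]
ee_rot: [3.139, 0.001, 1.571]
wrist_force: [0.8, 0.5, 0.2]
width: 0.0419
finger_force: 0.5
```

Emit:
play_rows(translation=[[0,0,0],[0,0,0],[0,0,0],[0,0,0],[0,0,0]], twist=[[0,0,0],[0,0,0],[0,0,0],[0,0,0],[0,0,0]], gripper=[-1,-1,-1,-1,-1])

```text
time: 12.2
tool_pos: [0.4714, -0.0782, 0.211]
ee_rot: [3.139, 0.001, 1.571]
wrist_force: [-0.6, -0.9, 5.9]
width: 0.0415
finger_force: 30.0
```

Run:
```python
from h import *
o=robot.get_obs();print(o["tool_pos"],o["ee_rot"],o["width"],o["finger_force"],o["wrist_force"])
plan([(.471,-.0774,.34,80,4),(.474,.1875,.335,0,20)])
```

```text
[ 0.47139014 -0.07817911  0.21098342] [3.13868503e+00 5.50598852e-04 1.57073651e+00] 0.041511820229805645 30.001148879528046 [-0.61454715 -0.85312094  5.86597964]
T [[0.0, -0.0, -0.81], [0.01, -0.0, -0.81], [0.0, -0.0, -0.8], [0.01, -0.01, -0.81], [0.33, -0.05, 0.01], [0.32, -0.08, 0.01], [0.32, -0.1, 0.01], [0.31, -0.12, 0.01]]
W [[0.01, 0.0, 0.44], [0.01, 0.0, 0.43], [0.0, 0.0, 0.44], [0.01, 0.0, 0.43], [0.0, 0.0, 0.7], [0.0, 0.0, 0.7], [0.0, 0.0, 0.7], [0.0, 0.0, 0.7]]
T [[0.3, -0.14, 0.01], [0.29, -0.16, 0.01], [0.28, -0.18, 0.0], [0.26, -0.2, 0.01], [0.25, -0.22, 0.0], [0.23, -0.24, 0.01], [0.21, -0.25, 0.0], [0.2, -0.27, 0.01]]
W [[0.0, 0.0, 0.7], [0.0, 0.0, 0.7], [0.0, 0.0, 0.7], [0.0, 0.0, 0.7], [0.0, 0.0, 0.7], [0.0, 0.0, 0.7], [0.0, 0.0, 0.7], [0.0, 0.0, 0.7]]
T [[0.18, -0.28, 0.0], [0.16, -0.29, 0.01], [0.14, -0.3, 0.0], [0.11, -0.31, 0.01], [0.09, -0.31, 0.0], [0.07, -0.32, 0.01], [0.05, -0.33, 0.0], [0.03, -0.33, 0.01]]
W [[0.0, 0.0, 0.7], [0.0, 0.0, 0.7], [0.0, 0.0, 0.69], [0.0, 0.0, 0.7], [0.0, 0.0, 0.69], [0.0, 0.0, 0.7], [0.0, 0.0, 0.69], [0.0, 0.0, 0.7]]
```

Emit:
play_rows(translation=[[0,0,-0.81],[0.01,0,-0.81],[0,0,-0.8],[0.01,-0.01,-0.81],[0.33,-0.05,0.01],[0.32,-0.08,0.01],[0.32,-0.1,0.01],[0.31,-0.12,0.01]], twist=[[0.01,0,0.44],[0.01,0,0.43],[0,0,0.44],[0.01,0,0.43],[0,0,0.7],[0,0,0.7],[0,0,0.7],[0,0,0.7]], gripper=[-1,-1,-1,-1,-1,-1,-1,-1])

```text
time: 13.0
tool_pos: [0.4709, -0.0235, 0.3366]
ee_rot: [-3.138, 0.001, 1.114]
wrist_force: [-0.0, 0.5, -0.9]
width: 0.0414
finger_force: 30.0
```

Emit:
play_rows(translation=[[0.3,-0.14,0.01],[0.29,-0.16,0.01],[0.28,-0.18,0],[0.26,-0.2,0.01],[0.25,-0.22,0],[0.23,-0.24,0.01],[0.21,-0.25,0],[0.2,-0.27,0.01]], twist=[[0,0,0.7],[0,0,0.7],[0,0,0.7],[0,0,0.7],[0,0,0.7],[0,0,0.7],[0,0,0.7],[0,0,0.7]], gripper=[-1,-1,-1,-1,-1,-1,-1,-1])

```text
time: 13.8
tool_pos: [0.4721, 0.0825, 0.3345]
ee_rot: [-3.139, 0.004, 0.554]
wrist_force: [0.2, 0.6, -0.6]
width: 0.0414
finger_force: 30.0
```

Emit:
play_rows(translation=[[0.18,-0.28,0],[0.16,-0.29,0.01],[0.14,-0.3,0],[0.11,-0.31,0.01],[0.09,-0.31,0],[0.07,-0.32,0.01],[0.05,-0.33,0],[0.03,-0.33,0.01]], twist=[[0,0,0.7],[0,0,0.7],[0,0,0.69],[0,0,0.7],[0,0,0.69],[0,0,0.7],[0,0,0.69],[0,0,0.7]], gripper=[-1,-1,-1,-1,-1,-1,-1,-1])

```text
time: 14.6
tool_pos: [0.4734, 0.1881, 0.3329]
ee_rot: [3.141, 0.004, -0.003]
wrist_force: [0.2, 0.4, 0.1]
width: 0.0415
finger_force: 30.0
```

Run:
```python
from h import *
o=robot.get_obs();print(o["time"],o["tool_pos"],o["ee_rot"],o["width"],o["finger_force"],o["wrist_force"],o["joint_positions"])
s=robot.snapshot("side")[:,:,::-1]
cv2.imwrite("pics/s5.png",cv2.resize(s[130:310,230:450],(733,600),interpolation=cv2.INTER_CUBIC))
for n in("stud_ball","foot_center","foot_socket"):print(n,[(np.round(d["centre"],3).tolist(),round(d["score"],2)) for d in robot.spot_point(n,"side")[:2]])
plan([(.474,.1875,.300,0,3)])
```

```text
14.6 [0.47336677 0.1881047  0.33288966] [ 3.14145831  0.00426788 -0.0031813 ] 0.041459057338350556 29.997591376304626 [0.19665983 0.41397573 0.08905708] [2.66593679e-01 2.36698250e-02 1.58015747e+00 1.00838610e-03
 1.54191470e+00 1.84053981e+00]
stud_ball [([0.475, 0.189, 0.087], 0.78), ([0.55, 0.19, -0.002], 0.39)]
foot_center [([0.475, 0.186, 0.142], 0.54)]
foot_socket [([0.47, 0.193, 0.138], 0.76)]
T [[0.01, 0.0, 0.27], [0.0, 0.0, 0.28], [0.01, 0.0, 0.27]]
W [[0.0, 0.01, 0.01], [0.0, 0.02, 0.0], [0.01, 0.01, 0.01]]
```

View pics/s5.png

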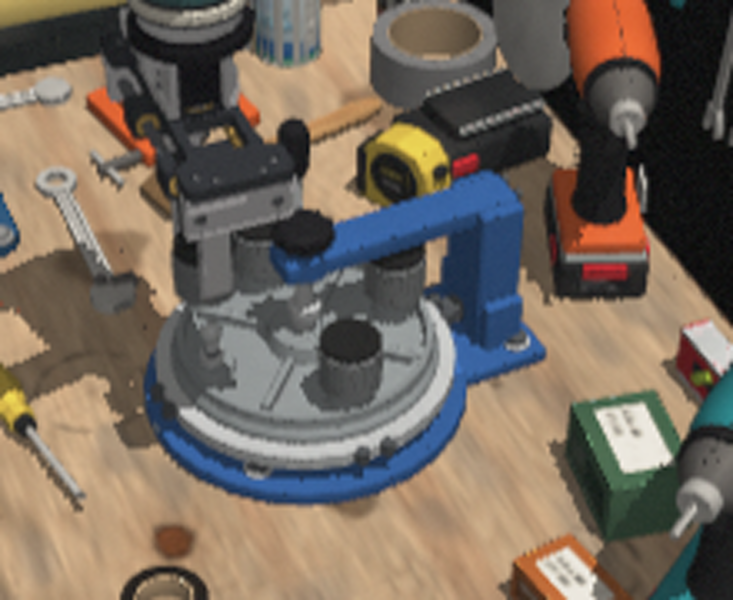

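Foot hangs over the ball (foot centre ~(209,270), ball (210,330) in crop). Descending slowly.

Emit:
play_rows(translation=[[0.01,0,0.27],[0,0,0.28],[0.01,0,0.27],[0,0,0.1],[0,0,0.1],[0,0,0]], twist=[[0,0.01,0.01],[0,0.02,0.01],[0.01,0.01,0.01],[0,0,0],[0,0,0],[0,0,0]], gripper=[-1,-1,-1,-1,-1,-1])

```text
time: 15.4
tool_pos: [0.4742, 0.1875, 0.2921]
ee_rot: [-3.141, 0.0, -0.003]
wrist_force: [-0.6, 0.8, -0.4]
width: 0.0414
finger_force: 30.0
```

No side force, so it's aligned; pressing on.

Emit:
play_rows(translation=[[0,0,0.06],[0,0,0.06],[0,0,0.06],[0,0,0.06],[0,0,0]], twist=[[0,0,0],[0,0,0],[0,0,0],[0,0,0],[0,0,0]], gripper=[-1,-1,-1,-1,-1])

```text
time: 15.9
tool_pos: [0.4739, 0.1875, 0.2822]
ee_rot: [-3.141, 0.0, -0.003]
wrist_force: [0.8, -0.7, -7.9]
width: 0.0411
finger_force: 30.0
```

Emit:
play_rows(translation=[[0,0,0.05],[0,0,0.05],[0,0,0.05],[0,0,0.05],[0,0,0]], twist=[[0,0,0],[0,0,0],[0,0,0],[0,0,0],[0,0,0]], gripper=[-1,-1,-1,-1,-1])

```text
time: 16.4
tool_pos: [0.4744, 0.1878, 0.2778]
ee_rot: [-3.14, -0.002, -0.003]
wrist_force: [-5.8, -2.0, 8.7]
width: 0.042
finger_force: 30.0
```

Emit:
play_rows(translation=[[-0.04,0.01,0.03],[0,0,0.03],[0,0,0],[0,0,0],[0,0,0]], twist=[[0,0,0],[0,0,0],[0,0,0],[0,0,0],[0,0,0]], gripper=[-1,-1,-1,-1,-1])

```text
time: 16.9
tool_pos: [0.4735, 0.1876, 0.2776]
ee_rot: [-3.139, -0.007, -0.003]
wrist_force: [-5.7, -2.4, 13.4]
width: 0.0417
finger_force: 30.0
```

Run:
```python
from h import *
s=robot.snapshot("side")[:,:,::-1];cv2.imwrite("pics/s6.png",cv2.resize(s[130:310,230:450],(733,600),interpolation=cv2.INTER_CUBIC))
o=robot.get_obs();print(o["tool_pos"],o["ee_rot"],o["wrist_force"],o["width"])
print([(np.round(d["centre"],3).tolist(),round(d["score"],2)) for d in robot.spot_point("foot_center","side")[:3]])
```

```text
[0.47354629 0.18761339 0.27768267] [-3.13867224e+00 -7.11213932e-03 -3.02287484e-03] [-5.08756325 -1.68181726 14.78691834] 0.04126646056554586
[([0.476, 0.188, 0.088], 0.53)]
```

View pics/s6.png

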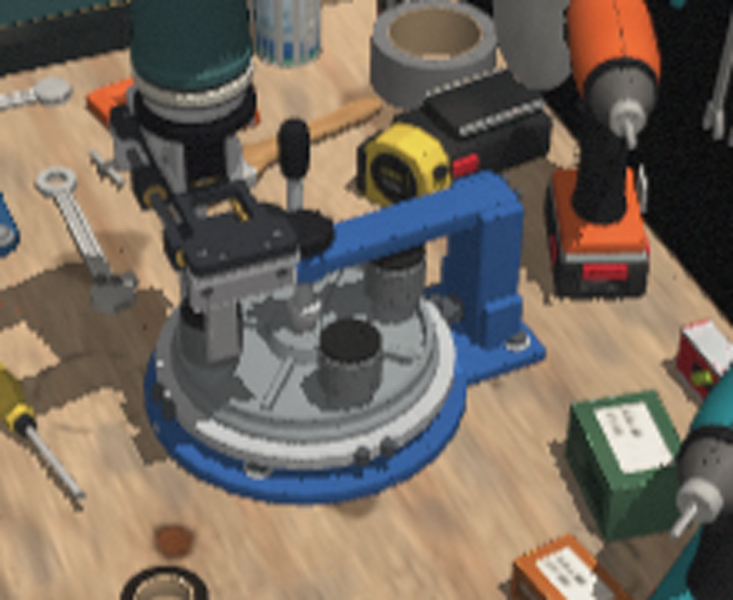

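The foot sits over the stud at (210,340) in the crop. The height matches fully home: TCP 0.2777 m against 0.278 m expected, on a hard stop with about 14 N. Handing in.

```bash
python3 -c "
from bench import robot
print(robot.close_job())"
```

```text
the job is handed in; nothing more can be done
None
```

I handed the job in with the bare stud at the front detent and the foot pressed fully home on it, still gripped at 30 N and held down with about 14 N; the hand-in returned no verdict.

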